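Clamp a micromanipulator to the breadboard with a click wrench

ROBOT

A 6-joint arm with a two-finger parallel gripper is mounted at the origin on the work surface. World frame = base frame: x ahead of the robot, y to its left, z up, the work surface at z = 0. Lengths are in m, angles in rad, forces in N, time in s.
With the tool pointing down it reaches from about 0.275 to 0.725 m from the base axis. Payload 15.9 kg.
Tool frame: the origin (TCP) lies on the centre line of the jaws, within the pads' length; the fingertips stand 25 mm ahead of it and the grasp point (between the pads) lies 6 mm ahead of it; z points along the fingers, y is the line along which they close (so a half turn about z gives the same grasp; the last joint's range is limited). The gripper opens to 85 mm and grips with 20 to 120 N. Pads are 22 mm wide; open, the fingers measure 114 mm over their backs; the gripper's body (76 mm by 85 mm) begins 54 mm behind the grasp point. The pads swing forward as they close: fully open they stand 13 mm farther back than shut.
Start: joints at [0, 0.213, -0.034, 1.323, 0, 1.571], TCP at [0.5, -0, 0.256] pointing down, gripper open.
Joint ranges: [-2.98, 2.98], [-0.74, 1.72], [-1.14, 1.35], [-2.1, 2.04], [-1.57, 1.44], [-3.14, 3.14]. Speed limits (rad/s): [1.89, 1.89, 2.39, 2.57, 3.14, 3.14].

INTERFACE

Orientations are given as a unit quaternion [x, y, z, w].
In Python, from station import arm gives the robot as it stands.
- The arm moves only by the tool send_rows, never from a script. Its argument "increments" is a list of rows, each a list of 6 numbers: the shift along the tool's x, y, z in mm, then the turn, a rotation vector about the tool's x, y, z in degrees. In form: [[tx, ty, tz, ax, ay, az], ...]. A call has 1 to 20 rows; each row is the pose to reach, as a shift and turn from the pose commanded when the call began, along the tool's axes at that moment; what a row does not reach only later rows make up. A row lasts 1/12 s, in which the tool goes at most 41.7 mm and 7.16 degrees, less where a joint would pass 70% of its speed; a pose out of reach is approached as far as the arm can. A call with a gripper value outside its range is refused whole. "gripper" is the finger opening in mm, from 0 to 85.4, set as the call begins (left out, the last holds). The fingers move at their own pace and stop on an object; "force" is the grip in N (left out, the last holds). Time passes only in rows, so rows that repeat a pose let the fingers close. It gives the time, the measured TCP pose, the force, the opening and the grip force at its end, in the units of the state.
- arm.sense(): the state, without advancing time (a new reading comes with each control period).
- arm.get_image(name): name is "scene" or "side" or "wrist"; returns the picture (420x560x3 uint8, red, green, blue); there is no depth.
- arm.camera_params(name): a dict with "fov_y" (degrees; the focal length in pixels is half the picture's height over the tangent of half this angle, whatever the lens; pixels are square), "cx", "cy" (the principal point, pixels), "R" (3x3) and "t" (3): a world point X has camera coordinates R X + t. Camera axes: x right, y down, z forward; pixel columns grow to the right and rows downward; lengths in m; the calibration is good to about 2 mm. A picture is of the moment at which its call begins: read the wrist's pose just before it. camera_params takes no time and is no camera call; for the wrist camera it gives the pose at the moment of the call.
- arm.finish_job(): hands the job in; it is judged then, once.
Trained networks look in the newest picture that a camera, given by its name, has taken for a name from the list of things; names that differ only in an ending like _2 or _b are one class to them, and where a whole thing is asked for, a point or a joint stands for the part that bears it (a point fixed in the world has none). Each returns a list of dicts, best first, with "conf" (0 to 1); they miss things now and then, are a little off and sometimes report something else, mostly with a low value. They report only what shows in the picture. A call takes as long as a camera call. They do not tell look-alikes from the thing itself.
- arm.trace(target, camera): "pixels" (420x560 bool, what is visible of it) and "rect" ([left, top, right, bottom] in pixels, round what is visible of it).
The state is a dict: "t": time; "q": joint angles; "joint_vel": joint speeds; "effort": joint torques, N m; "eef_pos": TCP position; "tool_rot": TCP orientation; "contact_force": force on the tool from outside, world axes, zero at the start; "ft_torque": the same for the moment, N m; "gripper_width": finger opening in m; "finger_force": force on a finger pad.
Only numpy, scipy, OpenCV 4.12 (cv2) and the standard library are available. Lean on these libraries where they do the work, as an engineer would, in place of code of your own. Each camera call takes 0.05 s, during which the arm holds its last target. There are 200 camera calls.

TASK

Stand the loose micromanipulator upright in the pocket of the clamp plate (either way round; lower it in, do not drop it) and let go of it. Then turn the red-handled click wrench clockwise, seen from above, until the clamp is fully home and the wrench breaks over, no further than that, and let go so that it straightens with the clamp still tight. Leave the other things on the bench alone.

Things in the scene. Friction and masses are not known exactly. Their poses are not given: they have to be found in the camera images.
- manip_center (a point): The loose micromanipulator: blue-grey foot 100 (x) x 64 (y) x 12 mm, black body 50 x 44 mm up to 60 mm, then a grey square column 36 x 36 mm from 60 to 116 mm above its underside, clear on all sides: grip it there from above. The point is on the column's axis, 58 mm above the underside; z up, x along the foot's 100 mm side. It stands at the left or the right of the bench.
- manipulator: The same micromanipulator, 0.44 to 0.72 kg, origin at the centre of its underside. A red knob on one side and a short steel rod on one end stay within the foot's outline, below 60 mm.
- pocket (a point): Middle of the pocket floor of the fixed clamp plate, where the middle of the foot's underside is when clamped (manip_center then 58 mm above it). x along the foot's long side, y towards the long fence, z up. Bare aluminium plate 10 mm thick, 140 mm in x, from y = -117 to 47; floor 10 mm above the bench. Blue fences 14 mm high: one with its face at y = 32, two with faces at x = -54 and 54 (4 mm end play).
- cam_side (a point): Point on the pocket floor at the -y edge of the clamped foot (y = -32 mm in the pocket's axes). Here the brass cam of the clamp closes the pocket. At the start it leaves the foot 4 to 9 mm of play in y, so set the foot down with its middle at about y = -2 mm from the pocket's middle; as the clamp is turned the cam pushes it to the long fence.
- clamp_axis (a point): On the vertical turning axis of the eccentric clamp: fixed, 70.6 mm from the pocket's middle towards its -y, 55 mm above the bench (the wrench's mid-height). Axes as the pocket's. The steel wrench head here is 38 mm across, its top 68 mm above the bench.
- wrench_grip (a point): The click wrench, fitted on the clamp for good: a level red round handle 26 mm thick, centre 55 mm above the bench, from 77 to 197 mm out from the clamp axis. The point is mid-handle, 140 mm from the axis when straight; x along the handle away from the clamp, z up. With the clamp at 0 it points 40 degrees clockwise (from above) from the pocket's +x, and turns clockwise by clamp plus wrench.
- clamp (a joint): Angle of the clamp screw with its cam and the wrench head, rad, growing clockwise seen from above. Starts between 0 and 0.5; firm stop at 1.2: fully home, tight. It turns against a friction of 0.4 N m (about 3 N at mid-handle) and stays where it is left; a handle pulled back by more than its bend loosens it.
- wrench (a joint): Bend of the wrench at its break-over hinge 35 mm out from the clamp axis, rad, clockwise, 0 = straight. A spring keeps it straight up to 1.2 N m (11 N at mid-handle), then it gives at about that torque, damped (0.8 N m s/rad: turn slowly). Broken over from 0.1; over-tightened from 0.3 (solid stop 0.35). When let go it straightens by itself in about 1 s.
- jar_center (a point): Bystander: yellow sharps jar with a red lid, 86 mm wide, 86 mm high, loose; its middle, 43 mm up. It stands on the side of the bench where the manipulator does not.
- beaker_center (a point): Bystander: loose glass beaker, 72 mm wide, 95 mm high; its middle, half-way up.
- post_center (a point): Bystander: loose black post holder, round 56 mm foot, 107 mm high; its middle, half-way up.
Not all that is in view belongs to the job. What is shaped like the manipulator but green or pink is not meant.

How it is judged:
On the way, in this order (a step that is already met when the one before it is completed fails the run):
1. the manipulator stands upright on the pocket floor between the fences, and has been let go (x of manip_center in the frame of pocket between -0.006 and 0.006 m and y of manip_center in the frame of pocket between -0.012 and 0.003 m and z of manip_center in the frame of pocket between 0.054 and 0.062 m and angle between manip_center's own z axis and vertical below 0.06 rad and contact force between the fingers and manipulator below 0.1 N and linear speed of manipulator below 0.03 m/s), for 0.2 s.
2. with the manipulator in place and the clamp fully home, the wrench has broken over (x of manip_center in the frame of pocket between -0.006 and 0.006 m and y of manip_center in the frame of pocket between -0.003 and 0.003 m and z of manip_center in the frame of pocket between 0.054 and 0.062 m and angle between manip_center's own z axis and vertical below 0.06 rad and value of joint clamp above 1.15 rad and value of joint wrench above 0.1 rad), for 0.1 s.
At the end, for the whole second after the job is handed in: The manipulator stands upright (within 0.06 rad) on the pocket floor, within 6 mm of the pocket's middle along x, 3 mm along y and 4 mm in height; the clamp is home (above 1.15 rad) and the wrench let go and straight again (bend below 0.05 rad), all at rest (x of manip_center in the frame of pocket between -0.006 and 0.006 m and y of manip_center in the frame of pocket between -0.003 and 0.003 m and z of manip_center in the frame of pocket between 0.054 and 0.062 m and angle between manip_center's own z axis and vertical below 0.06 rad and value of joint clamp above 1.15 rad and value of joint wrench below 0.05 rad and linear speed of manipulator below 0.03 m/s and velocity of joint clamp below 0.1 rad/s); the robot touches nothing.
It fails at once if the wrench is bent beyond 0.3 rad: over-tightened (value of joint wrench above 0.3 rad).
It fails at once if the manipulator is dropped or knocked: moving faster than 0.45 m/s while not held by the fingers (contact force between the fingers and manipulator below 0.1 N and linear speed of manipulator above 0.45 m/s).
It fails at once if the manipulator is tipped by more than 0.5 rad (angle between manip_center's own z axis and vertical above 0.5 rad).
It fails at once if a bystander is moved more than 20 mm or tipped (distance of any of jar_center, beaker_center, post_center from where it was at the start of the episode above 0.02 m or angle between any of jar_center, beaker_center, post_center's own z axis and vertical above 0.3 rad).
It also fails if it takes over 54 s, if anything falls off the work surface, if the arm or the gripper's body presses on something with over 40 N, if the wrist force passes 120 N, or if a joint passes its speed limit or range.

## Working session

There is one attempt and no reset: what is moved stays moved. The work goes in short steps, Python scripts to look and compute and a tool call to move; the robot and the scene stay as the last step left them, time stands still between calls to the robot, and variables do not carry over. Pictures are saved under pics/ and viewed, at most 10 in all, crops included, and the job is handed in when it is done.

Besides the shell and the picture viewer there is one more tool, called after "Call:" as name(argument=value, ...) on one line, values as JSON. send_rows: Moves the arm, as the interface text tells. Its arguments: {"type":"object","properties":{"increments":{"type":"array","items":{"type":"array","items":{"type":"number"}}},"gripper":{"type":"number"},"force":{"type":"number"}},"required":["increments"]}

```bash
mkdir -p pics; cat > h.py <<'E'
import numpy as np, cv2
from station import arm
def K(p):
    f=210/np.tan(np.radians(p['fov_y'])/2); return f
def ray(p,u,v):
    d=np.array([(u-p['cx'])/K(p),(v-p['cy'])/K(p),1.]); R=np.array(p['R']); return -R.T@np.array(p['t']), R.T@d
def atz(p,u,v,z):
    o,d=ray(p,u,v); return o+d*(z-o[2])/d[2]
def proj(p,X):
    c=np.array(p['R'])@np.array(X)+np.array(p['t']); return np.array([p['cx']+K(p)*c[0]/c[2],p['cy']+K(p)*c[1]/c[2]])
def save(im,n): cv2.imwrite('pics/'+n,cv2.cvtColor(np.ascontiguousarray(im),cv2.COLOR_RGB2BGR))
E
python3 - <<'E'
from h import *
a=arm.get_image('scene');b=arm.get_image('side');w=arm.get_image('wrist')
save(a,'scene.png');save(b,'side.png')
for c in ['scene','side','wrist']:
    p=arm.camera_params(c);print(c,p['fov_y'],p['cx'],p['cy'],np.round(p['R'],3).tolist(),np.round(p['t'],3))
for c in ['scene','side']:
  for n in ['manipulator','wrench_grip','jar_center','beaker_center','post_center','clamp']:
    print(c,n,[(round(d['conf'],2),d['rect']) for d in arm.trace(n,c)])
print(arm.sense())
E
```

```text
scene 43.92636727448062 283.3120064435104 213.73604428285103 [[-0.761, 0.649, 0.008], [0.419, 0.501, -0.757], [-0.496, -0.573, -0.653]] [ 0.353 -0.184  1.797]
side 43.671977349088465 288.04503126262864 205.50322814356417 [[0.715, -0.699, 0.011], [-0.377, -0.399, -0.836], [0.589, 0.593, -0.549]] [-0.297  0.278  1.047]
wrist 62.54271642916493 274.99166986017 209.08740249966954 [[1.0, -0.0, -0.002], [0.0, -0.947, 0.321], [-0.002, -0.321, -0.947]] [-0.499 -0.042  0.381]
scene manipulator [(0.9, [350.1, 309.2, 392.9, 368.7]), (0.82, [411.3, 277.4, 459.1, 325.4]), (0.78, [362.8, 245.3, 405.2, 295.2]), (0.6, [400.5, 222.0, 443.6, 271.5])]
scene wrench_grip [(0.58, [213.2, 206.6, 276.7, 220.9])]
scene jar_center [(0.89, [193.6, 134.7, 221.7, 167.4]), (0.18, [360.4, 245.5, 403.9, 295.2])]
scene beaker_center [(0.59, [285.4, 278.7, 319.2, 327.0])]
scene post_center [(0.94, [154.0, 168.8, 169.7, 202.4])]
scene clamp [(0.69, [211.9, 203.1, 296.7, 233.4]), (0.4, [216.5, 207.5, 324.4, 262.1]), (0.23, [215.4, 206.7, 277.1, 222.4])]
side manipulator [(0.95, [156.8, 141.5, 185.9, 180.8]), (0.75, [186
[... 384 characters left out ...]
: 0.75, 'q': array([ 7.27010343e-06,  2.12854605e-01, -3.44369621e-02,  1.32349878e+00,
        3.99426161e-06,  1.57078258e+00]), 'joint_vel': array([ 0.00147203, -0.00143929, -0.00059744,  0.00076616, -0.0005001 ,
       -0.00077901]), 'effort': array([-4.68412487e-03, -6.85869384e+01,  4.87305987e+01,  9.51206312e-04,
       -1.81502774e-04, -7.04363424e-05]), 'eef_pos': array([4.99968367e-01, 4.79555416e-06, 2.56313850e-01]), 'tool_rot': array([7.07099351e-01, 7.07114211e-01, 3.52529020e-06, 7.00934411e-07]), 'contact_force': array([-0.34438024,  0.04910502,  0.03363838]), 'ft_torque': array([0.05990848, 0.00807714, 0.05768369]), 'finger_force': 0.0, 'gripper_width': 0.08525554001288466}
```

View pics/scene.png

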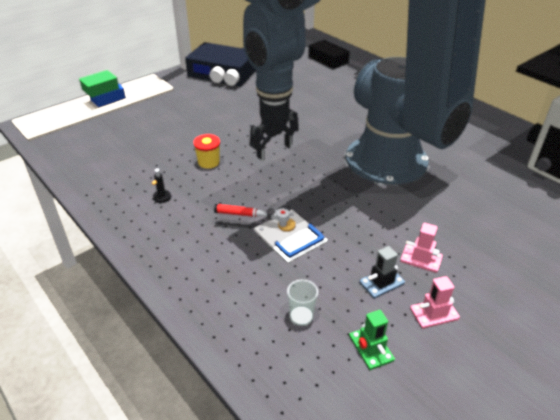

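View pics/side.png

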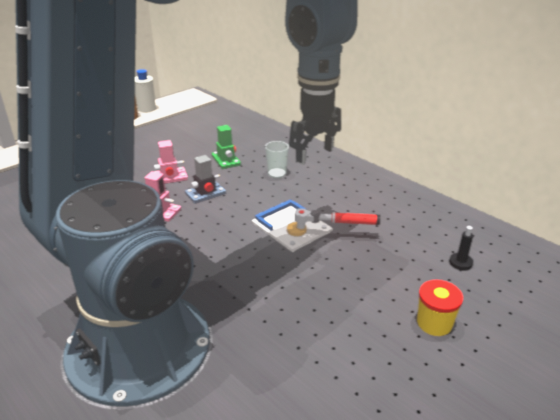

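Candidates in scene: grey/black with blue-grey foot (385,270) is the one described. The look-alikes are pink (425,247), pink (436,302) and green (373,340). I'll check the choice in a crop and get coarse positions.

```bash
python3 - <<'E'
from h import *
p=arm.camera_params('scene');q=arm.camera_params('side')
def tri(u,v):
    A=[];b=[]
    for P,x in((p,u),(q,v)):
        o,d=ray(P,*x);d/=np.linalg.norm(d);M=np.eye(3)-np.outer(d,d);A.append(M);b.append(M@o)
    return np.linalg.solve(sum(A),sum(b))
print('col',atz(p,387,254,.116),atz(q,204,161,.116))
print('plate corners scene',[atz(p,*x,.01).round(3).tolist() for x in((256,232),(291,257),(326,238),(290,213))])
print('post',atz(p,161,198,0),'jar',atz(p,207,160,0.01),'beaker',atz(p,301,319,0.0))
print('handle ends',atz(p,217,209,.055),atz(p,254,212,.055),'axis',atz(p,283,212,.068),'side',atz(q,380,219,.055),atz(q,334,216,.055),atz(q,303,212,.068))
a=arm.get_image('scene')[190:320,190:470];b=arm.get_image('side')[140:260,140:400]
im=np.vstack([cv2.resize(a,(640,297),interpolation=3),cv2.resize(b,(640,296),interpolation=3)]);save(im,'crop.png')
E
```

```text
col [0.44380794 0.37012963 0.116     ] [0.43305555 0.35102427 0.116     ]
plate corners scene [[0.574, 0.007, 0.01], [0.563, 0.148, 0.01], [0.437, 0.155, 0.01], [0.444, 0.007, 0.01]]
post [ 0.69849086 -0.31564706  0.        ] jar [ 0.47868899 -0.3832543   0.01      ] beaker [0.67729108 0.31679025 0.        ]
handle ends [ 0.62901057 -0.10336584  0.055     ] [ 0.55511082 -0.02412166  0.055     ] axis [0.50098617 0.04094605 0.068     ] side [ 0.63648221 -0.10694998  0.055     ] [ 0.56177046 -0.01772472  0.055     ] [0.50329153 0.03620601 0.068     ]
```

View pics/crop.png

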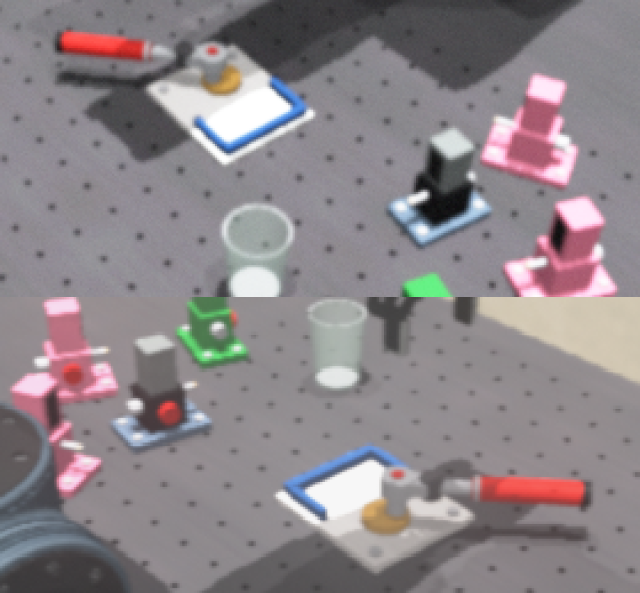

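The grey/black one with the blue-grey foot is confirmed: crop (445,185), scene (385,270). Next is a wrist look at the pocket from here, then a move over the manipulator.

```bash
python3 - <<'E'
from h import *
import json
p=arm.camera_params('wrist');w=arm.get_image('wrist');save(w,'w0.png')
json.dump({k:(np.array(v).tolist()) for k,v in p.items()},open('w0.json','w'))
print(proj(p,[.502,.11,.01]),proj(p,[.502,.039,.068]),proj(p,[.59,-.06,.055]))
E
```

```text
[277.66114815  61.86144514] [277.92627126 144.10103792] [365.15545202 241.45284748]
```

View pics/w0.png

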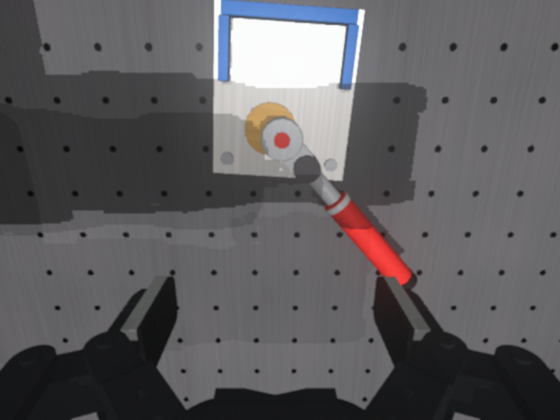

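Call:
send_rows(increments=[[360,-63,0,0,0,0],[360,-63,0,0,0,0],[360,-63,0,0,0,0],[360,-63,0,0,0,0],[360,-63,0,0,0,0],[360,-63,0,0,0,0],[360,-63,0,0,0,0],[360,-63,0,0,0,0],[360,-63,0,0,0,0],[360,-63,0,0,0,0],[360,-63,0,0,0,0],[360,-63,0,0,0,0],[360,-63,0,0,0,0],[360,-63,0,0,0,0]])

```text
t: 2.07
eef_pos: [0.4374, 0.359, 0.2565]
tool_rot: [0.708, 0.707, 0.0, 0.0]
contact_force: [-0.6, -0.4, -0.6]
gripper_width: 0.0853
finger_force: 0.0
```

Wrist picture w0 shows the plate with its lower corners at (213,173) and (343,180), the clamp head centre at (282,140), the fences at top, and the handle end at (405,278). Now the manipulator close up.

```bash
python3 - <<'E'
from h import *
import json
from scipy.optimize import least_squares
p=json.load(open('w0.json'))
def W(s,l): c,n=np.cos(s[2]),np.sin(s[2]); return [s[0]+c*l[0]-n*l[1],s[1]+n*l[0]+c*l[1],l[2]]
obs=[((282,140),(0,-.0706,.068)),((213,173),(-.07,-.117,.01)),((343,180),(.07,-.117,.01)),((363,10),(.07,.047,.024)),((229,81),(-.054,-.014,.024))]
obs=obs[:4]
f=lambda s:np.concatenate([proj(p,W(s,l))-u for u,l in obs])
r=least_squares(f,[.5,.11,0]);print(r.x,np.degrees(r.x[2]),r.fun.round(1))
P=W(r.x,[0,-.0706,.055])
e=atz(p,405,278,.055)-np.array(P);print('axis',P,'handle end dir',np.degrees(np.arctan2(e[1],e[0])),np.linalg.norm(e))
p=arm.camera_params('wrist');w=arm.get_image('wrist');save(w,'w1.png')
json.dump({k:(np.array(v).tolist()) for k,v in p.items()},open('w1.json','w'))
E
```

```text
[ 0.50795452  0.11130712 -0.05134397] -2.9417928091789687 [-1.4  2.  -0.6  1.8 -1.   1.3  2.8 -3.8]
axis [np.float64(0.5043312314647034), np.float64(0.04080015370280318), 0.055] handle end dir -47.45048127111315 0.19329161493750946
```

View pics/w1.png

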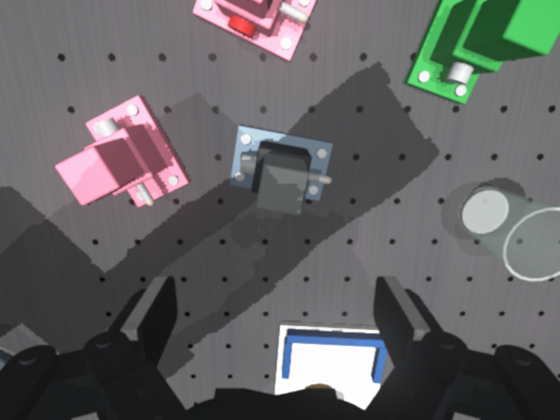

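w1 shows the manipulator's foot corners at about (239,126), (332,142) and (231,184), with the column top around (280,195). Pink is at (120,150) and (250,20), green at (490,40).

```bash
python3 - <<'E'
from h import *
import json
from scipy.optimize import least_squares
p=json.load(open('w1.json'))
w=cv2.cvtColor(cv2.imread('pics/w1.png'),cv2.COLOR_BGR2HSV)
# foot mask: bluish
b=cv2.inRange(w,(95,60,60),(125,255,255));b[:110]=0;b[215:]=0;b[:,:220]=0;b[:,345:]=0
cnt=np.vstack([c for c in cv2.findContours(b,0,2)[0] if cv2.contourArea(c)>40])
hull=cv2.convexHull(cnt);q=cv2.approxPolyDP(hull,5,True)[:,0];print(q.tolist())
def W(s,l): c,n=np.cos(s[2]),np.sin(s[2]); return [s[0]+c*l[0]-n*l[1],s[1]+n*l[0]+c*l[1],l[2]]
obs=[((239,126),(-.05,.032,.012)),((332,142),(.05,.032,.012)),((231,184),(-.05,-.032,.012)),((258,178),(-.018,.018,.116)),((310,185),(.018,.018,.116)),((302,214),(.018,-.018,.116))]
for o in(obs,obs[:3]):
    r=least_squares(lambda s:np.concatenate([proj(p,W(s,l))-u for u,l in o]),[.44,.36,0]);print(r.x.round(4),np.degrees(r.x[2]),r.fun.round(1))
hh=hull[:,0].astype(float)
for l in obs:print(proj(p,W(r.x,l[1])).round(),l[0])
c=cv2.resize(cv2.imread('pics/w1.png')[110:235,215:365],(750,600)[:2],interpolation=2);cv2.imwrite('pics/c1.png',cv2.resize(c,(720,600)))
print(arm.sense()['eef_pos'])
E
```

```text
Traceback (most recent call last):
ValueError: need at least one array to concatenate
```

```bash
python3 - <<'E'
from h import *
import json
from scipy.optimize import least_squares
p=json.load(open('w1.json'))
def W(s,l): c,n=np.cos(s[2]),np.sin(s[2]); return [s[0]+c*l[0]-n*l[1],s[1]+n*l[0]+c*l[1],l[2]]
obs=[((239,126),(-.05,.032,.012)),((332,142),(.05,.032,.012)),((231,184),(-.05,-.032,.012)),((258,178),(-.018,.018,.116)),((310,185),(.018,.018,.116)),((302,214),(.018,-.018,.116))]
for o in(obs,obs[:3]):
    r=least_squares(lambda s:np.concatenate([proj(p,W(s,l))-u for u,l in o]),[.44,.36,0]);print(r.x.round(4),np.degrees(r.x[2]),r.fun.round(1))
c=cv2.imread('pics/w1.png')[110:235,215:365];cv2.imwrite('pics/c1.png',cv2.resize(c,(720,600),interpolation=2))
E
```

```text
[ 0.4422  0.3647 -0.1677] -9.608588621990025 [-1.7  3.8  0.6  4.  -1.4  5.2  4.5 -8.3 -0.9 -7.6 -1.8  6.9]
[ 0.4431  0.3691 -0.1719] -9.847100341994924 [-0.9 -0.8  1.7 -0.  -0.9  1.1]
```

View pics/c1.png

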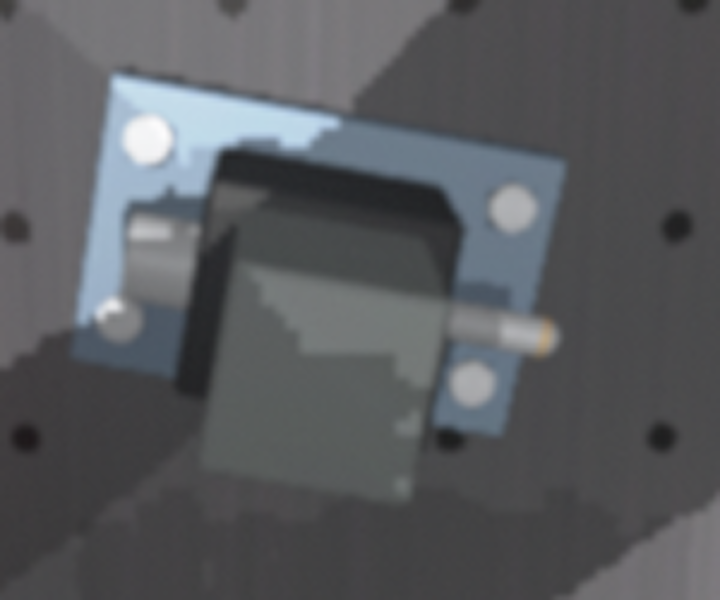

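The crop shows the foot corners at (238,125), (333,143), (230,184) and (320,201), and the column top at (265,165), (309,172), (257,207) and (300,214).

```bash
python3 - <<'E'
from h import *
import json
from scipy.optimize import least_squares
p=json.load(open('w1.json'))
def W(s,l): c,n=np.cos(s[2]),np.sin(s[2]); return [s[0]+c*l[0]-n*l[1],s[1]+n*l[0]+c*l[1],l[2]]
obs=[((238.3,125),(-.05,.032,.012)),((332.9,143.3),(.05,.032,.012)),((230,184.4),(-.05,-.032,.012)),((319.8,200.8),(.05,-.032,.012)),((264.6,164.6),(-.018,.018,.116)),((308.8,172.5),(.018,.018,.116)),((257.1,207.5),(-.018,-.018,.116)),((300.4,214.2),(.018,-.018,.116))]
for o in(obs,obs[:4]):
    r=least_squares(lambda s:np.concatenate([proj(p,W(s,l))-u for u,l in o]),[.44,.36,0]);print(r.x.round(4),np.degrees(r.x[2]),r.fun.round(1))
s=arm.sense();print(s['eef_pos'],s['q'])
E
```

```text
[ 0.4428  0.3691 -0.1828] -10.471844570430239 [-0.  -0.3  0.8 -0.8 -0.4  0.1  0.2 -0.3 -1.  -0.9  1.5 -0.4 -1.2  0.7
  0.3  1.8]
[ 0.4426  0.3688 -0.1857] -10.640377462983775 [-0.  -0.   0.7 -0.3 -0.6  0.3 -0.   0.1]
[0.43738899 0.35904018 0.25655389] [ 6.87375648e-01  3.51651187e-01  1.52141069e-01  1.37102394e+00
 -7.22028727e-05  2.25968583e+00]
```

Call:
send_rows(increments=[[10,5.3,0,0,0,7],[10,5.3,20,0,0,10.5],[10,5.3,55,0,0,10.5],[10,5.3,90,0,0,10.5],[10,5.3,125,0,0,10.5],[10,5.3,150,0,0,10.5],[10,5.3,162,0,0,10.5],[10,5.3,162,0,0,10.5],[10,5.3,162,0,0,10.5]])

```text
t: 2.87
eef_pos: [0.4424, 0.3694, 0.0945]
tool_rot: [0.769, 0.639, -0.0, -0.0]
contact_force: [0.0, -0.5, 0.6]
gripper_width: 0.0855
finger_force: 0.0
```

Call:
send_rows(increments=[[0,0,0,0,0,0],[0,0,0,0,0,0],[0,0,0,0,0,0],[0,0,0,0,0,0],[0,0,0,0,0,0],[0,0,0,0,0,0],[0,0,0,0,0,0],[0,0,0,0,0,0]], gripper=25, force=60)

```text
t: 3.53
eef_pos: [0.4428, 0.3703, 0.0952]
tool_rot: [0.769, 0.639, 0.001, 0.0]
contact_force: [0.9, -1.3, 6.2]
gripper_width: 0.0355
finger_force: 59.8
```

Call:
send_rows(increments=[[0,0,-15,0,0,0],[0,0,-45,0,0,0],[0,0,-80,0,0,0],[0,0,-115,0,0,0],[0,0,-145,0,0,0],[-15,6,-161,0,0,0],[-40,16,-161,0,0,-1],[-70,27,-161,0,0,-2],[-100,39,-161,0,0,-3],[-130,51,-161,0,0,-4],[-160,63,-161,0,0,-5],[-190,74,-161,0,0,-6],[-220,86,-161,0,0,-7],[-250,98,-161,0,0,-7.6],[-280,110,-161,0,0,-7.6],[-305,119,-161,0,0,-7.6],[-317,124,-161,0,0,-7.6],[-321,126,-161,0,0,-7.6],[-321,126,-161,0,0,-7.6]])

```text
t: 5.12
eef_pos: [0.5077, 0.0306, 0.2552]
tool_rot: [0.725, 0.688, -0.0, -0.0]
contact_force: [-0.3, -0.2, -4.3]
gripper_width: 0.0354
finger_force: 61.6
```

```bash
python3 - <<'E'
from h import *
import json
p=arm.camera_params('wrist');w=arm.get_image('wrist');save(w,'w2.png')
json.dump({k:(np.array(v).tolist()) for k,v in p.items()},open('w2.json','w'))
print(arm.sense())
E
```

```text
{'t': 5.1667, 'q': array([ 6.17899550e-02,  2.31098088e-01, -1.40312300e-02,  1.32598347e+00,
        2.33413050e-04,  1.68387164e+00]), 'joint_vel': array([ 2.61715437e-02, -2.01609527e-03, -1.47449623e-03,  5.60819558e-05,
        2.97120511e-03,  4.62704668e-03]), 'effort': array([-2.47762755e+00, -7.24030137e+01,  5.06909752e+01, -2.71991588e-02,
       -1.86571470e-01, -2.31662001e-01]), 'eef_pos': array([0.50757144, 0.03147075, 0.25522104]), 'tool_rot': array([ 7.25004442e-01,  6.88744162e-01, -4.62246995e-05, -1.91102349e-04]), 'contact_force': array([-0.40739586,  0.97414227, -5.26135036]), 'ft_torque': array([ 0.05565785, -0.03938883,  0.02379016]), 'finger_force': 61.63691997528076, 'gripper_width': 0.03561241897913558}
```

View pics/w2.png

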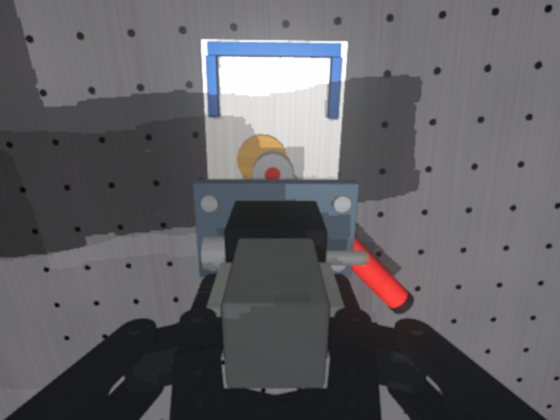

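w2 shows the held manipulator foot at about (195..357, 181..277) and the pocket with its blue fences at (207..341, 43..118). The clamp head is at (272,174). I'll measure the edges numerically.

```bash
python3 - <<'E'
from h import *
im=cv2.imread('pics/w2.png').astype(int);B,G,R=im[...,0],im[...,1],im[...,2]
bl=(B-R>60)
def ext(v): i=np.where(v)[0]; return (i.min(),i.max(),len(i)) if len(i) else None
print('cols (blue rows)');[print(c,ext(bl[30:130,c])) for c in range(205,345,12)]
print('rows');
for r in range(44,122,8):
    i=np.where(bl[r,195:355])[0]+195; s=np.split(i,np.where(np.diff(i)>3)[0]+1); print(r,[(x[0],x[-1]) for x in s if len(x)])
g=im.sum(2)//3
for r in (60,80,110,150): print(r,g[r,196:212].tolist(),g[r,330:352].tolist())
for c in (215,270,335): print(c,g[34:50,c].tolist())
red=(R-G>90)&(R-B>90); ys,xs=np.where(red[160:182,255:290]);print('red',xs.mean()+255,ys.mean()+160,len(xs))
for c in (205,230,300,350): print('foot',c,im[172:190,c].tolist()[::1][:18] if c==300 else g[174:188,c].tolist())
for r in (188,215,240,265): print(r,g[r,186:204].tolist(),g[r,346:366].tolist())
for c in (198,205,345,352): print('footbot',c,g[262:290,c].tolist())
E
```

```text
cols (blue rows)
205 None
217 (np.int64(12), np.int64(63), 16)
229 (np.int64(12), np.int64(24), 13)
241 (np.int64(12), np.int64(25), 14)
253 (np.int64(12), np.int64(25), 14)
265 (np.int64(12), np.int64(25), 14)
277 (np.int64(13), np.int64(25), 13)
289 (np.int64(13), np.int64(25), 13)
301 (np.int64(13), np.int64(25), 13)
313 (np.int64(13), np.int64(26), 14)
325 (np.int64(13), np.int64(26), 14)
337 (np.int64(13), np.int64(83), 71)
rows
44 [(np.int64(207), np.int64(340))]
52 [(np.int64(208), np.int64(340))]
60 [(np.int64(206), np.int64(215)), (np.int64(332), np.int64(341))]
68 [(np.int64(206), np.int64(216)), (np.int64(332), np.int64(341))]
76 [(np.int64(207), np.int64(216)), (np.int64(331), np.int64(340))]
84 [(np.int64(207), np.int64(216)), (np.int64(332), np.int64(339))]
92 [(np.int64(208), np.int64(217)), (np.int64(332), np.int64(338))]
100 [(np.int64(209), np.int64(215)), (np.int64(332), np.int64(337))]
108 [(np.int64(209), np.int64(216)), (np.int64(331), np.int64(337))]
116 [(np.int64(330), np.int64(336))]
60 [128, 127, 126, 124, 128, 173, 244, 255, 255, 243, 182, 153, 155, 157, 1
[... 2047 characters left out ...]
11, 111, 111, 110, 99, 83, 73, 79, 93, 101] [107, 104, 103, 104, 103, 106, 115, 121, 124, 124, 119, 122, 129, 131, 130, 130, 135, 139, 133, 130]
footbot 198 [96, 97, 99, 99, 100, 99, 101, 102, 103, 104, 107, 109, 109, 109, 109, 110, 111, 111, 111, 111, 111, 111, 110, 110, 108, 100, 83, 65]
footbot 205 [125, 118, 107, 102, 103, 101, 93, 81, 73, 72, 72, 72, 71, 66, 56, 44, 36, 34, 30, 33, 32, 33, 33, 33, 37, 35, 32, 30]
footbot 345 [127, 117, 111, 117, 121, 115, 105, 98, 96, 97, 97, 97, 96, 89, 75, 56, 41, 37, 39, 40, 38, 37, 38, 40, 40, 39, 36, 37]
footbot 352 [128, 122, 117, 115, 112, 104, 97, 95, 96, 101, 103, 103, 105, 109, 109, 110, 110, 110, 111, 111, 111, 109, 108, 107, 103, 97, 88, 76]
```

```bash
cat > fit.py <<'E'
from h import *
import json
from scipy.optimize import least_squares
p=json.load(open('w2.json'))
inv=lambda s,X:(np.array([[np.cos(s[2]),np.sin(s[2])],[-np.sin(s[2]),np.cos(s[2])]])@(X[:2]-s[:2]))
L=[(-.07,0,.01,[(201.3,60),(202.3,80),(203.65,110),(205.7,150)]),(.07,0,.01,[(346.6,60),(344.7,80),(342.4,110),(339.4,150)]),
(.047,1,.01,[(215,38.6),(270,39.5),(335,40.5)]),(-.054,0,.01,[(216,60),(216.5,68),(217,76)]),(.054,0,.01,[(331.5,60),(331.5,68),(331,76)]),(.032,1,.01,[(241,55.7),(277,56),(313,56.3)]),(0,0,.068,[(272.3,172.5)]),(-.0706,1,.068,[(272.3,172.5)])]
def fit(L,x0):
    f=lambda s:np.concatenate([[inv(s,atz(p,u,v,z))[a]-c for u,v in pts] for c,a,z,pts in L])*1e3
    r=least_squares(f,x0,loss='soft_l1');print(r.x.round(4),np.degrees(r.x[2]).round(2),f(r.x).round(1).tolist());return r.x
a=fit(L,[.508,.111,-.05])
print('no clamp');fit(L[:6],[.508,.111,-.05]);
z=.172
M=[(-.05,0,z,[(193.5,188),(195,215),(196.3,240)]),(.05,0,z,[(357.6,188),(355.8,240)]),(.032,1,z,[(205,183.0),(300,183.2),(350,183.2)])]
m=fit(M,[.507,.03,-.05])
fit([(c,i,.167,q) for c,i,_,q in M],[.507,.03,-.05])
t=inv(a,m); print('manip in pocket frame mm',t*1e3,'yaw diff',np.degrees(m[2]-a[2]))
E
python3 fit.py
```

```text
[ 0.5098  0.1136 -0.0672] -3.85 [-0.0, -0.0, -0.2, -0.1, 0.3, -0.1, -0.1, -0.2, -0.5, -0.5, -0.5, -1.8, -1.6, -1.4, 1.8, 2.2, 2.2, -0.0, 0.2, 0.4, 0.2, 1.5]
no clamp
[ 0.5098  0.1134 -0.0681] -3.9 [-0.0, -0.0, -0.1, -0.0, 0.3, -0.1, -0.1, -0.1, -0.4, -0.4, -0.3, -1.8, -1.6, -1.4, 1.7, 2.2, 2.2, 0.1, 0.4, 0.6]
[ 0.5077  0.0294 -0.0522] -2.99 [0.5, 0.1, -0.3, -1.0, 0.5, 0.1, -0.0, -0.0]
[ 0.5071  0.0281 -0.0545] -3.12 [-0.3, -0.6, -1.0, 0.7, 2.3, -0.0, -0.0, 0.0]
manip in pocket frame mm [  3.5517495  -84.14526593] yaw diff 0.8604022231781044
```

Call:
send_rows(increments=[[15,0,0,0,0,0],[40,-1,0,0,0,0],[65,-2,0,0,0,0.5],[78,-2.4,5,0,0,0.9],[82,-2.4,25,0,0,0.9],[82,-2.4,50,0,0,0.9],[82,-2.4,80,0,0,0.9],[82,-2.4,105,0,0,0.9],[82,-2.4,120,0,0,0.9],[82,-2.4,128,0,0,0.9],[82,-2.4,128,0,0,0.9],[82,-2.4,128,0,0,0.9],[82,-2.4,128,0,0,0.9]])

```text
t: 6.25
eef_pos: [0.5101, 0.1139, 0.1286]
tool_rot: [0.73, 0.683, 0.001, 0.0]
contact_force: [0.5, 0.6, -3.8]
gripper_width: 0.0355
finger_force: 61.5
```

```bash
python3 - <<'E'
from h import *
a,b=arm.get_image('scene')[195:275,240:350],arm.get_image('side')[165:260,230:340]
save(np.hstack([cv2.resize(a,(400,291),interpolation=2),cv2.resize(b,(337,291),interpolation=2)]),'lo.png')
print(arm.sense()['eef_pos'],arm.sense()['tool_rot'])
E
```

```text
[0.51011556 0.11375054 0.12847179] [7.30104484e-01 6.83334861e-01 8.36587297e-04 4.58777434e-04]
```

View pics/lo.png

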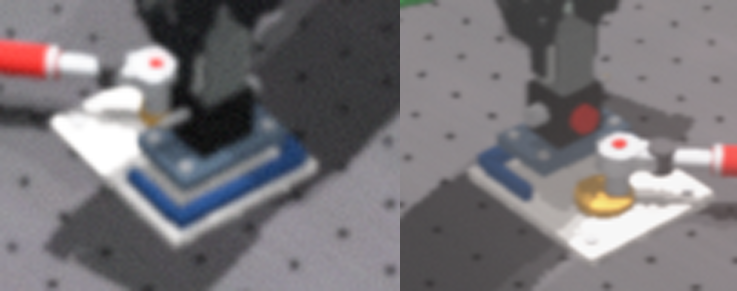

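The picture shows the foot above and inside the fences, square to the plate. I'll lower it slowly.

Call:
send_rows(increments=[[0,-0.5,4,0,0,0],[0,-0.5,8,0,0,0],[0,-0.5,12,0,0,0],[0,-0.5,16,0,0,0],[0,-0.5,18,0,0,0],[0,-0.5,20,0,0,0],[0,-0.5,21,0,0,0],[0,-0.5,22,0,0,0],[0,-0.5,22.5,0,0,0],[0,-0.5,22.5,0,0,0]])

```text
t: 7.18
eef_pos: [0.5091, 0.1134, 0.1052]
tool_rot: [0.73, 0.683, 0.0, 0.0]
contact_force: [-1.2, -0.4, 1.6]
gripper_width: 0.0356
finger_force: 62.3
```

Call:
send_rows(increments=[[0,0,0,0,0,0],[0,0,0,0,0,0],[0,0,0,0,0,0],[0,0,0,0,0,0],[0,0,0,0,0,0],[0,0,0,0,0,0]], gripper=75)

```text
t: 7.68
eef_pos: [0.5089, 0.1135, 0.1048]
tool_rot: [0.73, 0.683, 0.0, -0.0]
contact_force: [-0.3, -0.5, 0.3]
gripper_width: 0.0749
finger_force: 0.0
```

Call:
send_rows(increments=[[0,0,-10,0,0,0],[0,0,-40,0,0,0],[0,0,-80,0,0,0],[0,0,-120,0,0,0],[-30,0,-150,0,0,0],[-70,0,-150,0,0,0],[-80,0,-150,0,0,0],[-80,0,-150,0,0,0],[-80,0,-150,0,0,0]])

```text
t: 8.43
eef_pos: [0.5035, 0.0333, 0.2552]
tool_rot: [0.731, 0.683, 0.0, 0.0]
contact_force: [0.1, 0.3, 0.5]
gripper_width: 0.0749
finger_force: 0.0
```

```bash
python3 - <<'E'
from h import *
import json
p=arm.camera_params('wrist');w=arm.get_image('wrist');save(w,'w3.png')
json.dump({k:(np.array(v).tolist()) for k,v in p.items()},open('w3.json','w'))
print(arm.sense()['eef_pos'])
im=cv2.cvtColor(w,cv2.COLOR_RGB2BGR).astype(int);B,G,R=im[...,0],im[...,1],im[...,2]
red=((R-G>70)&(R-B>70)).astype(np.uint8)
n,l,s,c=cv2.connectedComponentsWithStats(red)
a=np.array([.5098,.1136]);A=a+.0706*np.array([-np.sin(.067),-np.cos(.067)]);print('axis',A,proj(p,[*A,.068]))
for i in range(1,n):
    if s[i,4]>50:
        print(s[i],c[i])
        if s[i,4]>600:
            ys,xs=np.where(l==i);vx,vy,x,y=cv2.fitLine(np.stack([xs,ys],1).astype(np.float32),2,0,.01,.01).ravel()
            P=atz(p,x,y,.055);Q=atz(p,x+20*vx,y+20*vy,.055);d=Q-P;d*=np.sign(d[0]);print('handle',P,np.degrees(np.arctan2(d[1],d[0])), 'axis-based',np.degrees(np.arctan2(P[1]-A[1],P[0]-A[0])),np.hypot(*(P[:2]-A)))
E
```

```text
[0.50351088 0.03390837 0.25492114]
axis [0.50507334 0.0431584 ] [276.5170948  176.73739589]
[265 125  22   7 145] [275.56551724 127.93793103]
[270 171  14  14 154] [276.55194805 177.2012987 ]
[325 225  17  14  57] [333.29824561 232.92982456]
[ 331  228   83   74 1602] [367.75468165 260.66416979]
handle [ 0.59204922 -0.05382429  0.055     ] -42.59216947001885 axis-based -48.11365438982875 0.13027066397525827
```

View pics/w3.png

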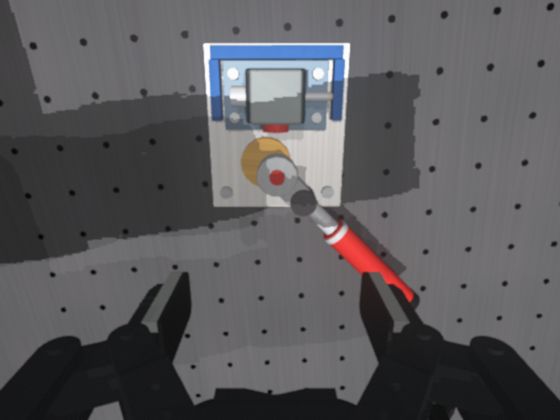

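The manipulator is standing in the pocket with its foot between the fences (224..327, 58..130), let go. The handle runs from (335,235) to (410,297). Now I'll plan the wrench straddle: tool x toward the clamp, pushing with the +y pad.

```bash
cat > plan.py <<'E'
from h import *
from scipy.spatial.transform import Rotation as Ro
A=np.array([.5051,.0432]);yaw=np.degrees(-.0672);HOME=yaw-40-np.degrees(1.2)
u=lambda d:np.array([np.cos(np.radians(d)),np.sin(np.radians(d))])
def pose(phi,off,z,beta=0):
    "phi: head angle deg, off: TCP ahead (clockwise) of handle, mm; beta deg"
    C=A+.035*u(phi)+.105*u(phi-beta);d=phi-beta
    return np.r_[C+off/1e3*np.array([np.sin(np.radians(d)),-np.cos(np.radians(d))]),z],d+180
def row(P,start):
    p0,th0=start; (X,th)=P; c=u(th0);y=np.array([c[1],-c[0]])
    D=(X-p0)*1e3; dth=-(th-th0); dth=(dth+180)%360-180
    return [round(D[:2]@c,1),round(D[:2]@y,1),round(-D[2],1),0,0,round(dth,1)]
def now():
    s=arm.sense();x=Ro.from_quat(s['tool_rot']).as_matrix()[:,0];return s['eef_pos'],np.degrees(np.arctan2(x[1],x[0]))
E
python3 - <<'E'
from plan import *
import json
p=json.load(open('w3.json'))
for a,b in((336,235),(408,297),(405,294)):
    P=atz(p,a,b,.055)[:2]-A;print(np.hypot(*P),np.degrees(np.arctan2(P[1],P[0])))
s=now();print(s,HOME)
for ph in(-47,-48):print(row(pose(ph,0,.255),s),row(pose(ph,0,.057),s))
E
```

```text
0.08614632075812617 -50.39423245774683
0.1934465298093956 -47.64928832551464
0.18829236283017822 -47.606149164060604
(array([0.50351088, 0.03390837, 0.25492114]), np.float64(86.17400752326633)) -112.6052117989779
[np.float64(-86.4), np.float64(103.1), np.float64(-0.1), 0, 0, np.float64(-46.8)] [np.float64(-86.4), np.float64(103.1), np.float64(197.9), 0, 0, np.float64(-46.8)]
[np.float64(-88.2), np.float64(101.4), np.float64(-0.1), 0, 0, np.float64(-45.8)] [np.float64(-88.2), np.float64(101.4), np.float64(197.9), 0, 0, np.float64(-45.8)]
```

Call:
send_rows(increments=[[-25,30,0,0,0,-7],[-50,60,0,0,0,-14],[-75,85,0,0,0,-21],[-88,101,0,0,0,-28],[-88,101,20,0,0,-35],[-88,101,50,0,0,-42],[-88,101,80,0,0,-46],[-88,101,110,0,0,-46],[-88,101,130,0,0,-46],[-88,101,130,0,0,-46],[-88,101,130,0,0,-46]], gripper=54)

```text
t: 9.4
eef_pos: [0.5981, -0.0598, 0.1244]
tool_rot: [0.405, 0.914, -0.0, -0.001]
contact_force: [-0.1, 0.1, 0.4]
gripper_width: 0.054
finger_force: 0.0
```

```bash
python3 - <<'E'
from plan import *
p=arm.camera_params('wrist');w=arm.get_image('wrist');s=now();print(s,arm.sense()['gripper_width'])
R,G,B=[w[...,i].astype(int) for i in range(3)]
m=((R-G>70)&(R-B>70)).astype(np.uint8)
n,l,st,c=cv2.connectedComponentsWithStats(m)
for i in range(1,n):
    if st[i,4]>300:
        print(st[i],c[i]);c0=c[i]
        for r in range(st[i,1]+5,st[i,1]+st[i,3]-3,max(6,st[i,3]//6)):
            xs=np.where(l[r]==i)[0];x=xs.mean()
            P=atz(p,x,r,.055)[:2];d=P-A;cth=u(s[1]);y=np.array([cth[1],-cth[0]])
            print(r,xs.min(),xs.max(),'angle',np.degrees(np.arctan2(d[1],d[0])).round(2),'r',np.hypot(*d).round(3),'tool y mm',((P-s[0][:2])@y*1e3).round(1),'x',((P-s[0][:2])@cth*1e3).round(1))
E
```

```text
(array([ 0.59898282, -0.06008594,  0.12572321]), np.float64(132.25025154149787)) 0.05390650336414457
[ 250  153   46  175 7202] [271.57067481 237.32352124]
158 251 295 angle -49.08 r 0.09 tool y mm -2.1 x 49.7
187 251 294 angle -49.04 r 0.106 tool y mm -2.4 x 33.4
216 251 293 angle -49.01 r 0.123 tool y mm -2.8 x 16.2
245 251 292 angle -48.99 r 0.142 tool y mm -3.1 x -2.0
274 251 291 angle -48.98 r 0.161 tool y mm -3.5 x -21.3
303 251 290 angle -48.96 r 0.181 tool y mm -3.9 x -41.8
```

Call:
send_rows(increments=[[0,-3,15,0,0,1.2],[0,-3,40,0,0,1.2],[0,-3,60,0,0,1.2],[0,-3,68,0,0,1.2],[0,-3,68,0,0,1.2],[0,-3,68,0,0,1.2]])

```text
t: 9.95
eef_pos: [0.5972, -0.0628, 0.0583]
tool_rot: [0.415, 0.91, 0.0, 0.001]
contact_force: [0.4, -0.6, -0.4]
gripper_width: 0.0538
finger_force: 0.0
```

```bash
python3 - <<'E'
from plan import *
s=now();x=arm.sense();print(s,x['contact_force'],x['gripper_width'])
for k,ph in enumerate(np.linspace(-49-2.5,-99,20)):
    r=row(pose(ph,min(14,5*(k+1)),.057),s);r[2]=0;print([float(v) for v in r],end=',')
E
```

```text
(array([ 0.5971672 , -0.06275576,  0.05827968]), np.float64(131.01455841461623)) [ 0.41657774 -0.61808521 -0.43256097] 0.05379004403383633
[0.7, -11.1, 0.0, 0.0, 0.0, 2.5],[1.8, -22.1, 0.0, 0.0, 0.0, 5.0],[3.4, -32.1, 0.0, 0.0, 0.0, 7.5],[4.9, -38.1, 0.0, 0.0, 0.0, 10.0],[6.7, -43.9, 0.0, 0.0, 0.0, 12.5],[8.8, -49.7, 0.0, 0.0, 0.0, 15.0],[11.1, -55.4, 0.0, 0.0, 0.0, 17.5],[13.6, -61.0, 0.0, 0.0, 0.0, 20.0],[16.4, -66.5, 0.0, 0.0, 0.0, 22.5],[19.4, -71.8, 0.0, 0.0, 0.0, 25.0],[22.7, -77.0, 0.0, 0.0, 0.0, 27.5],[26.1, -82.1, 0.0, 0.0, 0.0, 30.0],[29.8, -87.0, 0.0, 0.0, 0.0, 32.5],[33.7, -91.7, 0.0, 0.0, 0.0, 35.0],[37.8, -96.3, 0.0, 0.0, 0.0, 37.5],[42.1, -100.7, 0.0, 0.0, 0.0, 40.0],[46.6, -104.9, 0.0, 0.0, 0.0, 42.5],[51.3, -108.9, 0.0, 0.0, 0.0, 45.0],[56.1, -112.6, 0.0, 0.0, 0.0, 47.5],[61.1, -116.2, 0.0, 0.0, 0.0, 50.0],
```

Call:
send_rows(increments=[[0.4,-5.5,0,0,0,1.2],[0.7,-11,0,0,0,2.5],[1.2,-16.5,0,0,0,3.7],[1.8,-22,0,0,0,5],[2.6,-27,0,0,0,6.2],[3.4,-32,0,0,0,7.5],[4.1,-35,0,0,0,8.7],[4.9,-38,0,0,0,10],[5.8,-41,0,0,0,11.2],[6.7,-44,0,0,0,12.5],[7.7,-46.8,0,0,0,13.7],[8.8,-49.7,0,0,0,15],[10,-52.5,0,0,0,16.2],[11.1,-55.4,0,0,0,17.5],[12.3,-58.2,0,0,0,18.7],[13.6,-61,0,0,0,20],[15,-63.8,0,0,0,21.2],[16.4,-66.5,0,0,0,22.5],[17.9,-69.2,0,0,0,23.7],[19.4,-71.8,0,0,0,25]])

```text
t: 11.62
eef_pos: [0.529, -0.0953, 0.0568]
tool_rot: [0.603, 0.798, 0.0, -0.0]
contact_force: [3.7, 2.9, 1.9]
gripper_width: 0.0541
finger_force: 1.5
```

```bash
python3 - <<'E'
from plan import *
s=now();x=arm.sense();print(s,x['contact_force'],x['gripper_width'],x['finger_force'])
cth=u(s[1]);y=np.array([cth[1],-cth[0]]);print('fy',x['contact_force'][:2]@y)
for ph in np.linspace(-75.5,-105,20):
    r=row(pose(ph,14,.057),s);r[2]=0;print([float(v) for v in r],end=',')
E
```

```text
(array([ 0.52903845, -0.09531447,  0.05676158]), np.float64(105.88124872513015)) [3.65042547 2.88406682 1.94529408] 0.054080674025228 1.4917174726724625
fy 4.300300968295438
[0.2, -2.5, 0.0, 0.0, 0.0, 1.4],[0.7, -6.3, 0.0, 0.0, 0.0, 2.9],[1.3, -10.0, 0.0, 0.0, 0.0, 4.5],[2.0, -13.8, 0.0, 0.0, 0.0, 6.0],[2.9, -17.5, 0.0, 0.0, 0.0, 7.6],[3.8, -21.2, 0.0, 0.0, 0.0, 9.1],[4.8, -24.9, 0.0, 0.0, 0.0, 10.7],[5.9, -28.5, 0.0, 0.0, 0.0, 12.2],[7.2, -32.1, 0.0, 0.0, 0.0, 13.8],[8.5, -35.7, 0.0, 0.0, 0.0, 15.4],[9.9, -39.2, 0.0, 0.0, 0.0, 16.9],[11.4, -42.7, 0.0, 0.0, 0.0, 18.5],[13.0, -46.2, 0.0, 0.0, 0.0, 20.0],[14.7, -49.6, 0.0, 0.0, 0.0, 21.6],[16.5, -53.0, 0.0, 0.0, 0.0, 23.1],[18.4, -56.3, 0.0, 0.0, 0.0, 24.7],[20.4, -59.5, 0.0, 0.0, 0.0, 26.2],[22.4, -62.8, 0.0, 0.0, 0.0, 27.8],[24.6, -65.9, 0.0, 0.0, 0.0, 29.3],[26.8, -69.0, 0.0, 0.0, 0.0, 30.9],
```

Pushing with about 4 N, as expected. I'll continue to about −105°.

Call:
send_rows(increments=[[0.2,-2.5,0,0,0,1.4],[0.7,-6.3,0,0,0,2.9],[1.3,-10,0,0,0,4.5],[2,-13.8,0,0,0,6],[2.9,-17.5,0,0,0,7.6],[3.8,-21.2,0,0,0,9.1],[4.8,-24.9,0,0,0,10.7],[5.9,-28.5,0,0,0,12.2],[7.2,-32.1,0,0,0,13.8],[8.5,-35.7,0,0,0,15.4],[9.9,-39.2,0,0,0,16.9],[11.4,-42.7,0,0,0,18.5],[13,-46.2,0,0,0,20],[14.7,-49.6,0,0,0,21.6],[16.5,-53,0,0,0,23.1],[18.4,-56.3,0,0,0,24.7],[20.4,-59.5,0,0,0,26.2],[22.4,-62.8,0,0,0,27.8],[24.6,-65.9,0,0,0,29.3],[26.8,-69,0,0,0,30.9]])

```text
t: 13.28
eef_pos: [0.4555, -0.0887, 0.0568]
tool_rot: [0.794, 0.608, -0.0, 0.0]
contact_force: [2.7, 1.5, -0.2]
gripper_width: 0.0539
finger_force: 1.5
```

```bash
cat > st.py <<'E'
from plan import *
p=arm.camera_params('wrist');w=arm.get_image('wrist')
s=now();x=arm.sense();print(s,x['contact_force'],x['gripper_width'])
cth=u(s[1]);y=np.array([cth[1],-cth[0]]);print('fy',x['contact_force'][:2]@y)
R,G,B=[w[...,i].astype(int) for i in range(3)]
m=((R-G>70)&(R-B>70)).astype(np.uint8)
n,l,st,c=cv2.connectedComponentsWithStats(m);i=1+np.argmax(st[1:,4])
pts=[]
for r in range(st[i,1]+6,st[i,1]+st[i,3]-5,4):
    xs=np.where(l[r]==i)[0]
    pts.append(atz(p,xs.mean(),r,.055)[:2])
pts=np.array(pts);vx,vy,a,b=cv2.fitLine(pts.astype(np.float32),2,0,.001,.001).ravel();d=np.array([vx,vy]);d*=-np.sign(d[1])
print('handle dir',np.degrees(np.arctan2(d[1],d[0])),'perp from axis mm',1e3*(d[0]*(A[1]-b)-d[1]*(A[0]-a)),'mid polar',np.degrees(np.arctan2(pts[len(pts)//2,1]-A[1],pts[len(pts)//2,0]-A[0])),'r',np.hypot(*(pts[len(pts)//2]-A)))
np.save('wlast.npy',w)
E
python3 st.py; python3 - <<'E'
from plan import *
s=now()
for ph in list(np.linspace(-106,HOME,6)):
    r=row(pose(ph,14,.057),s);r[2]=0;print([float(v) for v in r],end=',')
print()
for b in range(1,13): 
    r=row(pose(HOME,14,.057,b),s);r[2]=0;print([float(v) for v in r],end=',')
E
```

```text
(array([ 0.45477661, -0.0885158 ,  0.0567709 ]), np.float64(74.82881733532729)) [1.93452899 0.85858885 1.18604798] 0.053984695202019935
fy 1.642411307109098
handle dir -105.06251 perp from axis mm -1.4866603852844509 mid polar -103.45706977301465 r 0.12953610307333813
[0.5, -1.9, 0.0, 0.0, 0.0, 0.8],[0.9, -5.1, 0.0, 0.0, 0.0, 2.1],[1.4, -8.4, 0.0, 0.0, 0.0, 3.5],[2.0, -11.5, 0.0, 0.0, 0.0, 4.8],[2.6, -14.7, 0.0, 0.0, 0.0, 6.1],[3.3, -17.9, 0.0, 0.0, 0.0, 7.4],
[3.8, -19.7, 0.0, 0.0, 0.0, 8.4],[4.3, -21.5, 0.0, 0.0, 0.0, 9.4],[4.9, -23.2, 0.0, 0.0, 0.0, 10.4],[5.4, -25.0, 0.0, 0.0, 0.0, 11.4],[6.1, -26.7, 0.0, 0.0, 0.0, 12.4],[6.7, -28.4, 0.0, 0.0, 0.0, 13.4],[7.4, -30.2, 0.0, 0.0, 0.0, 14.4],[8.1, -31.9, 0.0, 0.0, 0.0, 15.4],[8.8, -33.6, 0.0, 0.0, 0.0, 16.4],[9.6, -35.2, 0.0, 0.0, 0.0, 17.4],[10.4, -36.9, 0.0, 0.0, 0.0, 18.4],[11.2, -38.6, 0.0, 0.0, 0.0, 19.4],
```

Call:
send_rows(increments=[[0.5,-1.9,0,0,0,0.8],[0.7,-3.5,0,0,0,1.4],[0.9,-5.1,0,0,0,2.1],[1.2,-6.7,0,0,0,2.8],[1.4,-8.4,0,0,0,3.5],[1.7,-10,0,0,0,4.1],[2,-11.5,0,0,0,4.8],[2.3,-13.1,0,0,0,5.4],[2.6,-14.7,0,0,0,6.1],[3,-16.3,0,0,0,6.8],[3.3,-17.9,0,0,0,7.4],[3.5,-18.8,0,0,0,7.9],[3.8,-19.7,0,0,0,8.4],[4,-20.6,0,0,0,8.9],[4.3,-21.5,0,0,0,9.4],[4.3,-21.5,0,0,0,9.4]])

```text
t: 14.67
eef_pos: [0.437, -0.0791, 0.057]
tool_rot: [0.84, 0.542, 0.001, 0.001]
contact_force: [10.1, -6.3, -6.1]
gripper_width: 0.0541
finger_force: 5.7
```

```bash
python3 st.py; python3 - <<'E'
from plan import *
s=now()
for b in range(2,13): 
    r=row(pose(HOME,14,.057,b),s);r[2]=0;print([float(v) for v in r],end=',')
E
```

```text
(array([ 0.43701338, -0.07912063,  0.056994  ]), np.float64(65.66412696350176)) [ 9.87963826 -5.37854646 -6.10726578] 0.05374931249264544
fy 11.218205262294934
handle dir -113.55263 perp from axis mm -1.3104906472346385 mid polar -112.49668319459154 r 0.12942371320380425
[-0.4, -1.8, 0.0, 0.0, 0.0, 0.3],[-0.1, -3.6, 0.0, 0.0, 0.0, 1.3],[0.2, -5.5, 0.0, 0.0, 0.0, 2.3],[0.5, -7.3, 0.0, 0.0, 0.0, 3.3],[0.9, -9.1, 0.0, 0.0, 0.0, 4.3],[1.3, -10.9, 0.0, 0.0, 0.0, 5.3],[1.7, -12.7, 0.0, 0.0, 0.0, 6.3],[2.1, -14.5, 0.0, 0.0, 0.0, 7.3],[2.6, -16.3, 0.0, 0.0, 0.0, 8.3],[3.2, -18.0, 0.0, 0.0, 0.0, 9.3],[3.7, -19.8, 0.0, 0.0, 0.0, 10.3],
```

Call:
send_rows(increments=[[0.3,-1.8,0,0,0,1],[0.6,-3.7,0,0,0,2],[0.9,-5.5,0,0,0,3],[1.3,-7.3,0,0,0,4],[1.7,-9.1,0,0,0,5],[2.1,-10.9,0,0,0,6],[2.5,-12.7,0,0,0,7],[3,-14.5,0,0,0,8],[3.6,-16.2,0,0,0,9],[3.9,-17,0,0,0,9.5],[3.9,-17,0,0,0,9.5],[3.9,-17,0,0,0,9.5],[3.9,-17,0,0,0,9.5]])

```text
t: 15.8
eef_pos: [0.4231, -0.0688, 0.057]
tool_rot: [0.882, 0.471, 0.0, 0.001]
contact_force: [8.4, -8.0, -6.1]
gripper_width: 0.0537
finger_force: 6.1
```

```bash
python3 st.py
```

```text
(array([ 0.42311389, -0.06880342,  0.05703317]), np.float64(56.16387279743512)) [ 8.65156071 -7.98018681 -6.36973832] 0.054116596269982685
fy 11.629799892848329
handle dir -123.7806 perp from axis mm -8.178344833752863 mid polar -120.14567534337287 r 0.13021582680013088
```

Bend is about 0.19 rad at 11.6 N: broken over. I'll release by opening the fingers with a slight retreat, wait, then lift.

Call:
send_rows(increments=[[0,2,0,0,0,0],[0,4,0,0,0,0],[0,6,0,0,0,0],[0,8,0,0,0,0],[0,10,0,0,0,0],[0,11,0,0,0,0],[0,12,0,0,0,0],[0,12,0,0,0,0],[0,12,0,0,0,0],[0,12,0,0,0,0],[0,12,0,0,0,0],[0,12,0,0,0,0],[0,12,0,0,0,0],[0,12,0,0,0,0],[0,12,0,0,0,0],[0,12,0,0,0,0],[0,12,0,0,0,0],[0,12,0,0,0,0]], gripper=85)

```text
t: 17.35
eef_pos: [0.4321, -0.075, 0.0568]
tool_rot: [0.882, 0.471, 0.0, 0.0]
contact_force: [0.7, 0.0, 0.5]
gripper_width: 0.0848
finger_force: 0.0
```

```bash
python3 st.py
```

```text
(array([ 0.43213504, -0.0750477 ,  0.05682557]), np.float64(56.20020005562963)) [-0.17764699 -0.36326576 -0.23299696] 0.08519603163436927
fy 0.05445985790423405
handle dir -111.86695 perp from axis mm -0.28548676640584997 mid polar -111.76466434628723 r 0.13426243830966053
```

Call:
send_rows(increments=[[0,0,-8,0,0,0],[0,0,-20,0,0,0],[0,0,-40,0,0,0],[0,0,-70,0,0,0],[0,0,-100,0,0,0],[0,0,-140,0,0,0],[0,0,-180,0,0,0],[0,0,-200,0,0,0],[0,0,-200,0,0,0],[0,0,-200,0,0,0],[0,0,-200,0,0,0]])

```text
t: 18.32
eef_pos: [0.4318, -0.075, 0.2565]
tool_rot: [0.882, 0.471, -0.0, -0.0]
contact_force: [-0.7, -0.7, 0.3]
gripper_width: 0.0849
finger_force: 0.0
```

```bash
python3 st.py; python3 - <<'E'
import numpy as np
from h import *
save(np.hstack([cv2.resize(np.load('wlast.npy'),(440,330)),cv2.resize(arm.get_image('scene')[170:280,190:340],(360,330)[:2])]),'end.png')
E
```

```text
(array([ 0.43157114, -0.07496695,  0.25605759]), np.float64(56.19798585115953)) [ 0.2285624   0.37538555 -1.41954904] 0.08500904332176216
fy -0.018908965760215085
handle dir -112.66422 perp from axis mm -0.8491399653518736 mid polar -112.37915852172235 r 0.1396452066290332
```

View pics/end.png

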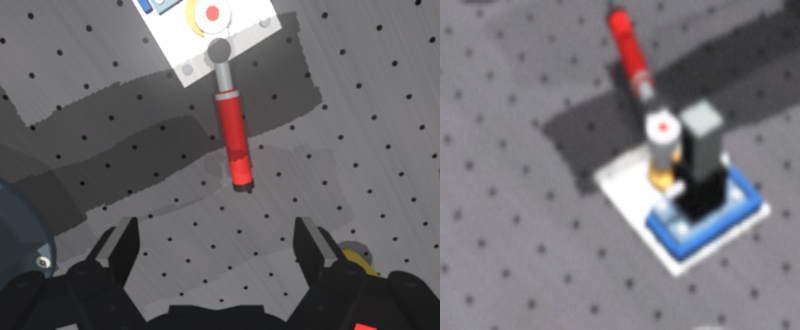

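The wrench is straight at −112.5°, which is clamp ≈ 1.2 rad. The manipulator is upright against the long fence and the arm is clear.

```bash
python3 -c "
from station import arm
print(arm.finish_job())"
```

```text
the job is handed in; nothing more can be done
None
```

The job is handed in: the micromanipulator stands upright in the pocket, the clamp measures fully home (about 1.2 rad), and the wrench broke over at about 0.19 rad and straightened once let go; the hand-in gave no verdict.

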